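# Shut and latch the trial-lens case

### The arm

A 6-joint arm with a two-finger parallel gripper is mounted at the origin on a cart in front of the work surface, level with it; the furniture and walls round the work are solid. World frame = base frame: x ahead of the robot, y to its left, z up, the work surface at z = 0. Lengths are in m, angles in rad, forces in N, time in s.
With the tool pointing down it reaches from about 0.35 to 0.8 m from the base axis. Payload 7.3 kg.
Tool frame: the origin (TCP) lies between the finger pads; the fingertips stand 25 mm ahead of it and the grasp point (between the pads) lies 6 mm ahead of it (r.tip_extent is the distance from the TCP to the fingertips, in m); z points along the fingers, y is the line along which they close (so a half turn about z gives the same grasp; the last joint's range is limited). The gripper opens to 85 mm and grips with 20 to 120 N. Pads are 22 mm wide; open, the fingers measure 114 mm over their backs; the gripper's body (76 mm by 85 mm) begins 54 mm behind the grasp point. The pads swing forward as they close: fully open they stand 13 mm farther back than shut.
Start: joints at [1.184, 0.342, 1.524, -0, 1.275, -0.146], TCP at [0.125, 0.51, 0.256] pointing down, gripper open.
Joint ranges: [-2.53, 2.53], [-0.77, 2.02], [0.04, 2.7], [-1, 4.14], [0.28, 2.66], [-3.11, 3.11]. Speed limits (rad/s): [2.57, 2.57, 3.14, 3.14, 3.14, 3.14].

### API

Orientations are given as a unit quaternion [x, y, z, w].
In Python, from workcell import r, command_gripper, optics gives the robot as it stands. The module is installed in compiled form; this text tells all that it offers. Calls block until the motion is done:
- r.reach(position, orientation): joint-space move of the TCP to a pose.
- r.move_straight(position, orientation=None, speed=0.15, max_force=None): straight line of the TCP; orientation=None keeps the orientation; speed is the mean speed in m/s. With max_force (N) it stops when the force on the tool has changed by that much, and returns True; else False.
- r.movej(angles): joint-space move.
- command_gripper(opening, force=None): finger opening in m; force is the grip in N (None keeps the last); returns when the fingers have stopped.
- r.hold(seconds).
- r.solve_ik(position, orientation): joint angles nearest the present ones, or None.
- r.read_state(): the state.
- optics.get_image(name): name is "scene" or "top"; returns (picture, depth): 480x640x3 uint8, red, green, blue; 480x640 float32, m along the optical axis (not along the pixel's ray), 0 where there is no reading.
- optics.camera_model(name): a dict with "K" (3x3 intrinsics, pixels), "k1" (the pictures are not rectified: a ray, as slopes to the right and down, at radius r is drawn at 1 + k1 r^2 times it, then the intrinsics apply), "R" (3x3) and "t" (3): a world point X has camera coordinates R X + t. Camera axes: x right, y down, z forward; pixel columns grow to the right and rows downward; lengths in m; the calibration is good to about 2 mm. A picture is of the moment at which its call begins. camera_model takes no time and is no camera call.
A pose or a line that the arm cannot do raises r.PlanningError and nothing moves.
- r.finish_job(): hands the job in; it is judged then, once.
The state is a dict: "time_s": time; "joint_positions": joint angles; "dq": joint speeds; "tau": joint torques, N m; "eef_pos": TCP position; "eef_rot": TCP orientation; "contact_force": force on the tool from outside, world axes, zero at the start; "torque": the same for the moment, N m; "grip_width": finger opening in m; "grip_force": force on a finger pad.
Only numpy, scipy, OpenCV 4.12 (cv2) and the standard library are available. Lean on these libraries where they do the work, as an engineer would, in place of code of your own. Each camera call takes 0.05 s, during which the arm holds its last target. There are 200 camera calls.

### The job

The trial-lens case has to go out to a fitting: close its lid onto the seal, hook the latch's wire loop over the keeper on the lid and, with the lever still up, bed it behind the lip with a firm downward pull on the loop itself (10 to 15 N, until the seal starts to give), then press the lever down past centre until it lies fully home and clamps the lid. Feel your way: the latch is light sheet metal, so never press on the lid or the lever with more than about 20 N, do not shove the case about on the bench, and leave the things round it where they are.

Things in the scene. Friction and masses are not known exactly. Their poses are not given: they have to be found in the camera images.
- case: Black trial-lens case with aluminium edges, 170 deep (x) x 240 wide (y) x 100 mm high when shut, loose on the bench, 2.3 to 3.3 kg (10 N may slide it). Origin: centre of its underside. x points from the front (latch side, towards the robot) to the hinge side, y along the front, z up. Front face at x = -85 mm, lid parts from base at z = 72 mm; the latch is in the middle of the front (y = 0).
- lid_panel: The lid, 170 x 240 x 28 mm. Origin: middle of the hinge line; x away from its front edge, z out of its top; front face at x = -170 mm, top at z = 28 mm of this frame. On the front face sits the keeper, a steel hook 28 mm wide: ledge 21 mm out, upturned lip (3 mm thick, 5 mm high) at its outer edge. A seated loop bar's axis is at x = -183 (2.5 mm play each way in the 10 mm gap), z = 12 mm.
- lid (a joint): Opening angle of the lid, rad; the front edge swings up. It stays where it is left (some 3 N at the front edge moves it). 0 = rims touch; about 0.038 when it just rests on the rubber seal, which stands 6.5 mm proud along the front and resists with 6 N plus 15 N per mm. Note: the keeper is set in slots, up to 1.5 mm higher or lower than told and not measured: feel for it.
- handle: The latch lever's sheet-steel handle, 22 mm wide, turning on the latch pin. Origin on the pin's axis (parallel to y), which is fixed to the case 19 mm out from the front face and 57 mm above the bench; ears round it, 29 mm wide. Swings from home (hard stop) out and up by 1.9 rad; it stays where it is left (0.03 N m), but a pull on the loop takes it along.
- lever_end (a point): Middle of the rolled end (5.6 mm round, 22 mm wide) of the handle, 47.4 mm from the pin. Lever home: 58.5 mm out from the front face, 31 mm above the bench. Press it down here round the pin: with the loop hooked this takes 4 to 14 N, falling to nothing at dead centre (end about 43 mm above the bench); from there the latch snaps home by itself and stops hard. Released earlier it springs open again.
- loop: The wire loop: 5 mm wire, 44 mm wide outside (y). Origin: middle of its two pins, which ride on the lever 18.9 mm from the latch pin (lever home: 18.5 mm below it and 4 mm nearer the case). z points from the pins along the legs to the cross bar. The loop turns on its pins and stays where it is left (0.012 N m), so it swings away with the lever unless the bar is behind the lip.
- loop_bar (a point): Middle of the loop's cross bar, 47.5 mm from its pins. Gripped by the bar's ends (44 mm apart) it can be carried freely; with the lever full up the bar reaches some 10 mm above its seat on the keeper, and must pass 5 mm above it to clear the lip. Drawn down behind the lip it comes taut on the ledge with the lever about 1.3 rad from home (its end 80 to 92 mm above the bench).
- pad_block: Bystander: dark foam lens rest, 40 x 60 x 22 mm, left of the case. Origin: centre of its underside.
- loupe: Bystander: eye loupe, 35 x 32 mm, left of the case. Origin: centre of its underside.
- screwdriver: Bystander: precision screwdriver lying on the bench right of the case's front, 13 x 134 x 12 mm. Origin: middle of its length, on the bench.

How it is judged:
On the way, in this order (a step that is already met when the one before it is completed fails the run):
1. the lid is down on its seal (value of joint lid below 0.055 rad), for 0.2 s.
2. the loop's bar is behind the keeper's lip and drawn down on the keeper with more than 7.5 N while the lever is still up and untouched (x of loop_bar in the frame of lid_panel between -0.1875 and -0.1785 m and z of loop_bar in the frame of lid_panel between 0.006 and 0.0165 m and contact force between loop and lid_panel above 7.5 N and z of lever_end in the frame of case above 0.055 m and contact force between the fingers and handle below 0.5 N), for 0.2 s.
At the end, for the whole second after the job is handed in: The lever is home (its end within 3.5 mm of its lowest place), the loop's bar lies behind the keeper's lip and pulls on it with more than 25 N, the lid is drawn down into the seal to less than 0.034 rad, and the case stands level and still on the bench (x of loop_bar in the frame of lid_panel between -0.1875 and -0.1785 m and z of loop_bar in the frame of lid_panel between 0.006 and 0.0165 m and contact force between loop and lid_panel above 25 N and z of lever_end in the frame of case below 0.0345 m and value of joint lid below 0.034 rad and angle between case's own z axis and vertical below 0.03 rad and linear speed of case below 0.01 m/s); the robot touches nothing.
It fails at once if the robot presses on the lid or the lever with more than 25 N (contact force between any of the fingers, the arm and lid_panel above 25 N or contact force between any of the fingers, the arm and handle above 25 N).
It fails at once if the case is shoved more than 30 mm or tipped (distance of case from where it was at the start of the episode above 0.03 m or angle between case's own z axis and vertical above 0.12 rad).
It fails at once if a bystander is moved more than 20 mm (distance of any of pad_block, loupe, screwdriver from where it was at the start of the episode above 0.02 m).
It also fails if it takes over 67 s, if anything falls off the work surface, if the arm or the gripper's body presses on something with over 40 N, if the wrist force passes 120 N, or if a joint passes its speed limit or range.

## Working session

There is one attempt and no reset: what is moved stays moved. The work goes in short steps, each a Python script; the robot and the scene stay as the last script left them, time stands still between calls to the robot, and variables do not carry over. Pictures are saved under pics/ and viewed, at most 10 in all, crops included, and the job is handed in when it is done.

```bash
mkdir -p pics; ls
cat > h.py <<'E'
import numpy as np, cv2
from workcell import r, command_gripper, optics
def save(cam,name,crop=None,scale=1):
    im,d=optics.get_image(cam); np.savez('pics/'+name+'.npz',im=im,d=d)
    show(im,name,crop,scale); return im,d
def show(im,name,crop=None,scale=1):
    o=im[...,::-1]
    if crop: o=o[crop[1]:crop[3],crop[0]:crop[2]]
    cv2.imwrite('pics/'+name+'.png',cv2.resize(o,None,fx=scale,fy=scale,interpolation=cv2.INTER_CUBIC))
def ray(cam,u,v):
    m=optics.camera_model(cam);K=m['K']
    p=cv2.undistortPoints(np.array([[[u,v]]],float),np.array(K),np.array([m['k1'],0,0,0,0.]))[0,0]
    R=np.array(m['R']);t=np.array(m['t']);return -R.T@t, R.T@np.array([p[0],p[1],1.])
def at_depth(cam,u,v,d): c,w=ray(cam,u,v); return c+w*d
def at_z(cam,u,v,z): c,w=ray(cam,u,v); return c+w*(z-c[2])/w[2]
def px(cam,X):
    m=optics.camera_model(cam)
    rv=cv2.Rodrigues(np.array(m['R'],float))[0]
    return cv2.projectPoints(np.array([X],float),rv,np.array(m['t'],float),np.array(m['K'],float),np.array([m['k1'],0,0,0,0.]))[0][0,0]
E
python3 - <<'E'
from h import *
for c in('scene','top'):
    save(c,c+'0'); m=optics.camera_model(c); print(c,m)
s=r.read_state();print(s)
E
```

```text
pics
scene {'K': array([[448.05869949,   0.        , 314.14552631],
       [  0.        , 448.05869949, 242.65924743],
       [  0.        ,   0.        ,   1.        ]]), 'k1': -0.08992527469444818, 'R': array([[ 0.79149261, -0.61093556, -0.01723915],
       [-0.30801535, -0.37436683, -0.87462908],
       [ 0.52788824,  0.69757237, -0.48448611]]), 't': array([-0.3533996 ,  0.3019835 ,  0.53122123])}
top {'K': array([[543.07464894,   0.        , 314.51788164],
       [  0.        , 543.07464894, 241.39212817],
       [  0.        ,   0.        ,   1.        ]]), 'k1': 0.007915522509420585, 'R': array([[-0.01393794, -0.99983701,  0.01147548],
       [-0.98504977,  0.01175921, -0.1718682 ],
       [ 0.17170525, -0.0136994 , -0.98505311]]), 't': array([0.14220568, 0.55334659, 1.03001482])}
{'time_s': 0.1, 'joint_positions': array([ 1.18398533e+00,  3.42667723e-01,  1.52493435e+00,  1.21104370e-05,
        1.27541397e+00, -1.45971999e-01]), 'dq': array([ 0.00059695, -0.00231109, -0.00314856, -0.00016419, -0.00047377,
       -0.00083095]), 'tau': array([ 1.34673894e-03, -4.34454918e+01, -2.46490610e+01, -2.19233384e-04,
        4.72786487e-03, -5.76694242e-05]), 'eef_pos': array([0.12505604, 0.50954669, 0.25568333]), 'eef_rot': array([ 1.20130400e-01,  9.92757866e-01, -6.85070795e-04, -1.92943606e-04]), 'contact_force': array([-0.1141658,  0.3388474,  0.4829198]), 'torque': array([0.09776163, 0.00631131, 0.00854331]), 'grip_force': 0.0, 'grip_width': 0.08506325929896545}
```

View pics/scene0.png

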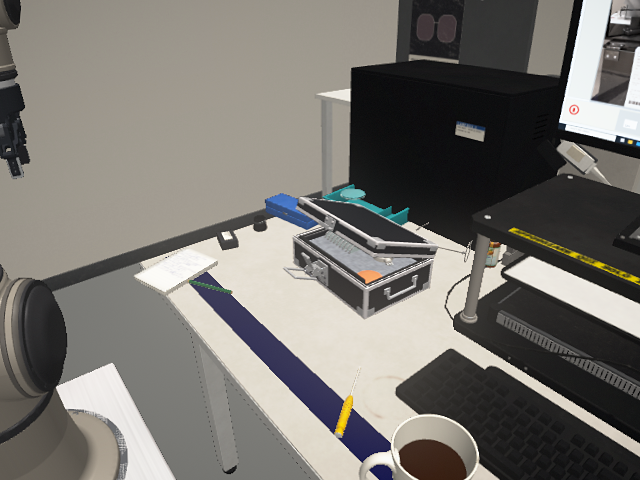

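View pics/top0.png

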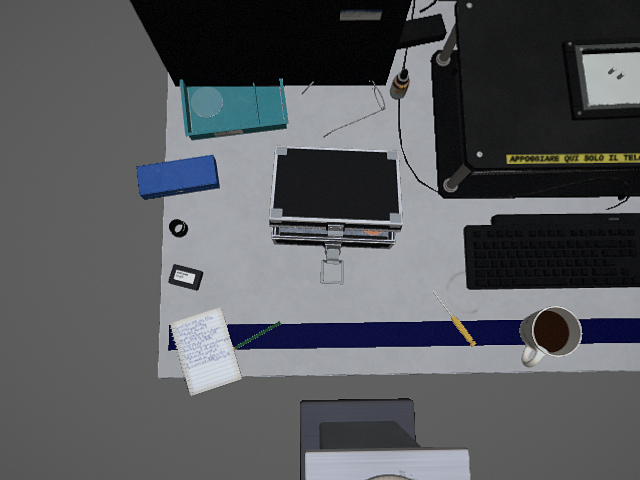

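The top view shows the case at about (335,195), with its latch at (333,250) and the wire loop sticking out flat at (332,272). The lid is part open. In the scene view the latch is at about (315,270). I'll enlarge both.

Run:
```python
from h import *
a=np.load('pics/top0.npz');b=np.load('pics/scene0.npz')
show(a['im'],'topc',(260,140,410,290),4);show(b['im'],'scenec',(270,185,450,320),4)
o=np.hstack([cv2.imread('pics/topc.png')])
for u,v in [(332,215),(278,152),(395,152),(272,228),(402,222),(275,243),(395,243),(333,258),(322,283),(343,282),(332,283)]:
    d=a['d'][v,u]; print(u,v,d,at_depth('top',u,v,d).round(4))
```

```text
332 215 0.97965264 [0.5849 0.1043 0.1516]
278 152 1.0470538 [0.7207 0.2038 0.1055]
395 152 1.0533768 [ 0.7196 -0.0227  0.102 ]
272 228 1.0593356 [0.579  0.2179 0.0681]
402 222 0.97667646 [ 0.5701 -0.0213  0.1538]
275 243 1.10598 [0.558  0.2151 0.0172]
395 243 1.1255229 [ 0.5578 -0.0323  0.0007]
333 258 1.0479444 [0.5181 0.1001 0.0707]
322 283 1.1120566 [ 0.477   0.1202 -0.0018]
343 282 1.0373812 [0.4712 0.0821 0.0735]
332 283 1.0381148 [0.4696 0.1031 0.0722]
```

View pics/topc.png

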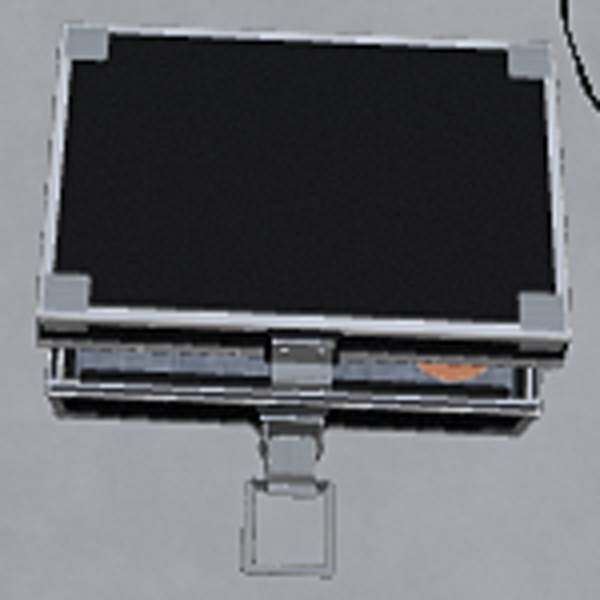

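View pics/scenec.png

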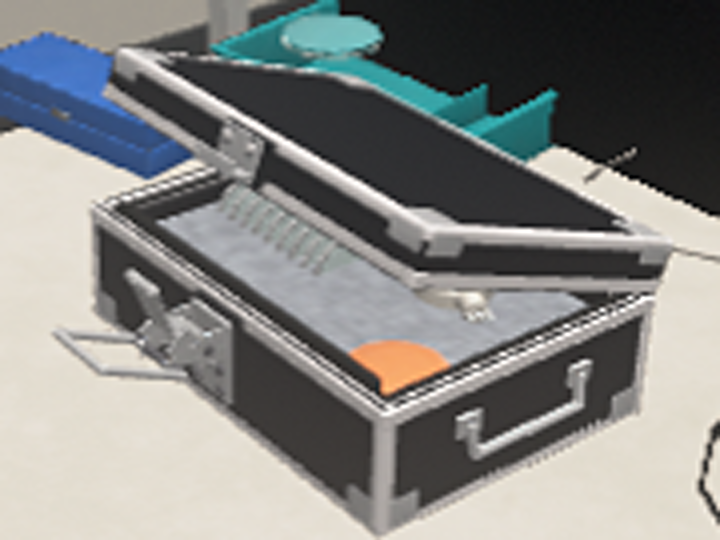

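Run:
```python
from h import *
a=np.load('pics/top0.npz')['d']
f=lambda c:(260+c[0]/4-.4,140+c[1]/4-.4)
def P(c,z): return at_z('top',*f(c),z).round(4)
print('rimL',P((45,390),.072),'rimR',P((541,407),.072))
print('hingeTop z~.1 L',P((66,26),.1),'R',P((556,44),.1))
print('lid front top L',P((40,318),.152),'R',P((570,334),.152))
print('bar ends',P((243,570),.0725),P((331,575),.0725))
print('pins',P((247,486),.06),P((333,484),.06),'lever',P((265,487),.095),P((318,495),.095))
print('keeper edge',P((273,385),.14),P((331,389),.14))
# depth profile along loop bar & lever
for v in range(240,287,2): print(v,[ (at_depth('top',u,v,a[v,u])*1000).round(0).astype(int).tolist() for u in (322,332,342)])
# lid plane fit
pts=np.array([at_depth('top',u,v,a[v,u]) for u in range(290,390,6) for v in range(160,212,5)])
A=np.c_[pts[:,:2],np.ones(len(pts))];s,res,*_=np.linalg.lstsq(A,pts[:,2],rcond=None);print('lid plane',s,np.std(A@s-pts[:,2]))
print('tip',r.tip_extent)
```

```text
rimL [0.5602 0.2199 0.072 ] rimR [ 0.549  -0.0205  0.072 ]
hingeTop z~.1 L [0.7346 0.2077 0.1   ] R [ 0.7231 -0.0302  0.1   ]
lid front top L [0.5785 0.2167 0.152 ] R [ 0.5684 -0.0217  0.152 ]
bar ends [0.4716 0.1253 0.0725] [0.4687 0.0833 0.0725]
pins [0.5138 0.1225 0.06  ] [0.5142 0.0805 0.06  ] lever [0.5084 0.1149 0.095 ] [0.5043 0.09   0.095 ]
keeper edge [0.5489 0.112  0.14  ] [0.5467 0.0857 0.14  ]
240 [[554, 121, 70], [553, 101, 71], [554, 82, 68]]
242 [[553, 120, 49], [550, 101, 69], [550, 82, 68]]
244 [[554, 120, 23], [546, 101, 65], [552, 80, 32]]
246 [[554, 119, 0], [544, 101, 55], [551, 79, 14]]
248 [[550, 119, -4], [544, 100, 30], [549, 78, 0]]
250 [[545, 119, 0], [535, 101, 61], [545, 78, 0]]
252 [[542, 119, -7], [531, 102, 63], [541, 78, -2]]
254 [[537, 119, -2], [527, 102, 64], [536, 78, -2]]
256 [[532, 119, 3], [522, 102, 68], [532, 78, 1]]
258 [[529, 119, -1], [519, 102, 67], [528, 78, 0]]
260 [[517, 121, 55], [512, 103, 87], [524, 78, -1]]
262 [[513, 121, 53], [507, 103, 98], [512, 82, 54]]
264 [[508, 121, 61], [516, 99, -2], [507, 82, 61]]
266 [[504, 121, 62], [512, 99, 0], [503, 83, 69]]
268 [[500, 121, 59], [507, 99, 3], [499, 83, 63]]
270 [[496, 122, 61], [503, 99, -2], [495, 83, 64]]
272 [[492, 122, 68], [499, 99, 0], [491, 83, 67]]
274 [[488, 122, 67], [495, 99, 0], [487, 83, 65]]
276 [[484, 122, 70], [491, 100, 1], [483, 83, 67]]
278 [[480, 122, 70], [487, 100, -1], [479, 84, 69]]
280 [[476, 122, 72], [483, 100, 1], [475, 84, 74]]
282 [[472, 122, 70], [471, 103, 74], [471, 84, 75]]
284 [[475, 120, -2], [475, 100, 0], [474, 79, 0]]
286 [[471, 120, 0], [471, 100, -2], [471, 79, -4]]
lid plane [-1.18772732  0.07533813  0.89446766] 0.05489860767047157
tip 0.025
```

```bash
cat >> h.py <<'E'
PSI=-0.047; F=np.array([.5535,.0997])
ex=np.array([np.cos(PSI),np.sin(PSI)])
def C(out,z,lat=0.):  # point 'out' m in front of case front face, height z, lateral along case y
    p=F-out*ex+lat*np.array([-ex[1],ex[0]]); return np.array([p[0],p[1],z])
from scipy.spatial.transform import Rotation as Ro
def Q(tilt=0.):  # tool down, y along case y; tilt>0 leans the fingers towards the case (wrist nearer robot)
    yv=np.array([-ex[1],ex[0],0]); zv=np.array([0,0,-1.])*np.cos(tilt)+np.r_[ex,0]*np.sin(tilt)
    return Ro.from_matrix(np.c_[np.cross(yv,zv),yv,zv]).as_quat()
def T(p,ahead,tilt=0.): # TCP so that the tool-axis point 'ahead' of TCP is at p
    return np.asarray(p)-Ro.from_quat(Q(tilt)).apply([0,0,ahead])
def st(l=''):
    s=r.read_state(); print(l,round(s['time_s'],2),'p',s['eef_pos'].round(4),'F',s['contact_force'].round(2),'w',round(s['grip_width'],4),'gf',round(s['grip_force'],1)); return s
E
python3 - <<'E'
from h import *
print(r.solve_ik(T(C(-.03,.19),.025),Q()))
for t in (0,.3,.5,.7): print(t,r.solve_ik(T(C(.0815,.072),.012,t),Q(t)))
command_gripper(0.0,30)
r.reach(T(C(-.027,.195),.025),Q()); st('above')
r.hold(.2); st()
hit=r.move_straight(T(C(-.012,.102),.025),speed=.04,max_force=8); s=st(hit)
r.hold(.3); st()
print('tip z',s['eef_pos'][2]-.025)
E
```

```text
[ 3.74088805e-02  4.97116106e-01  1.39594179e+00 -4.44089210e-16
  1.24853476e+00 -1.48638745e+00]
0 [ 5.71391191e-02  4.87451379e-01  1.85337334e+00 -4.44089210e-16
  8.00767931e-01 -1.46665721e+00]
0.3 [ 0.08081587  0.40065671  2.08885533 -0.10820584  0.35629849 -1.34717325]
0.5 None
0.7 [0.127053   0.45327188 2.3848271  3.4293697  0.40397202 1.43874664]
above 3.07 p [0.5802 0.0994 0.2201] F [ 0.53 -0.38 -0.62] w -0.0 gf 0.0
 3.27 p [0.5803 0.0992 0.2201] F [ 0.2   0.32 -0.42] w 0.0003 gf 0.0
True 5.32 p [0.566  0.0991 0.1307] F [-1.21 -0.26  5.59] w -0.0002 gf 2.6
 5.62 p [0.566  0.0991 0.1307] F [-0.13  0.38  4.22] w -0.0 gf 2.5
tip z 0.10571147831658698
```

Run:
```python
from h import *
r.move_straight(r.read_state()['eef_pos']+[0,0,.08],speed=.2)
command_gripper(.062,25)
r.reach(T(C(.0865,.13),.008),Q()); st('over bar')
hit=r.move_straight(T(C(.0865,.0725),.008),speed=.08,max_force=4); st(hit)
im,d=save('scene','sc1',(265,190,415,310),5)
for out,z,l in((.082,.0725,.022),(.082,.0725,-.022)): print(px('scene',C(out,z,l)))
```

```text
over bar 7.34 p [0.4673 0.1038 0.1383] F [ 1.18 -0.25  1.43] w 0.0621 gf 0.0
False 8.21 p [0.4675 0.1038 0.0808] F [ 0.11 -0.91  0.17] w 0.0622 gf 0.0
[283.37308425 267.38215173]
[296.24178354 277.91016448]
```

View pics/sc1.png

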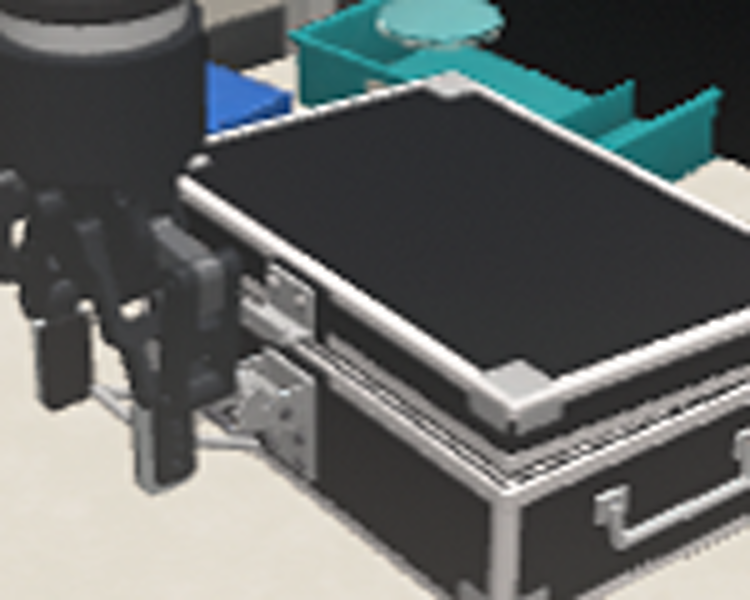

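The lid is down. The fingers straddle the bar, whose left end at crop (95,388) matches the prediction of (92,387). Next I'll grip it and carry it over the keeper, stopping above the seat.

Run:
```python
from h import *
command_gripper(.040,25); s=st('grip')
def bar(th,be): # (out,z) mm
    a=np.deg2rad(-102.2)+th
    return np.array([19+18.9*np.cos(a)+47.5*np.cos(be), 57+18.9*np.sin(a)+47.5*np.sin(be)])
b0=bar(1.57,np.deg2rad(24)); p0=s['eef_pos']; print('b0',b0)
f0=s['contact_force']
pts=[(1.6,35),(1.68,50),(1.75,70),(1.8,90),(1.8,105),(1.8,113)]
np.savez('g.npz',p0=p0,b0=b0)
for th,be in pts:
    d=(bar(th,np.deg2rad(be))-b0)/1000
    hit=r.move_straight(p0+np.r_[-d[0]*ex,d[1]],speed=.06,max_force=12); st((hit,be,bar(th,np.deg2rad(be)).round(1)))
    if hit: break
im,d=save('scene','sc2',(265,190,415,310),5)
```

```text
grip 8.57 p [0.4672 0.1038 0.0808] F [-0.22 -0.55  0.1 ] w 0.0421 gf 25.3
b0 [80.86338322 72.31124249]
(False, 35, array([76.5, 80.8])) 8.89 p [0.4712 0.1036 0.0893] F [-1.79  0.63 -1.11] w 0.0421 gf 26.8
(False, 50, array([68.3, 91.4])) 9.27 p [0.4799 0.1032 0.1001] F [-3.47 -1.4  -1.36] w 0.0422 gf 30.1
(False, 70, array([ 54.1, 101. ])) 9.7 p [0.4943 0.1025 0.1096] F [-3.07 -1.02 -0.18] w 0.0423 gf 34.1
(False, 90, array([ 37.9, 104.8])) 10.12 p [0.5105 0.1017 0.1133] F [-1.41 -1.35 -0.27] w 0.0423 gf 33.7
(False, 105, array([ 25.6, 103.2])) 10.48 p [0.5225 0.1011 0.1116] F [-2.19 -2.02 -0.06] w 0.0423 gf 34.0
(False, 113, array([ 19.3, 101. ])) 10.74 p [0.5285 0.1008 0.1094] F [-2.68 -1.51 -1.16] w 0.0427 gf 34.6
```

View pics/sc2.png

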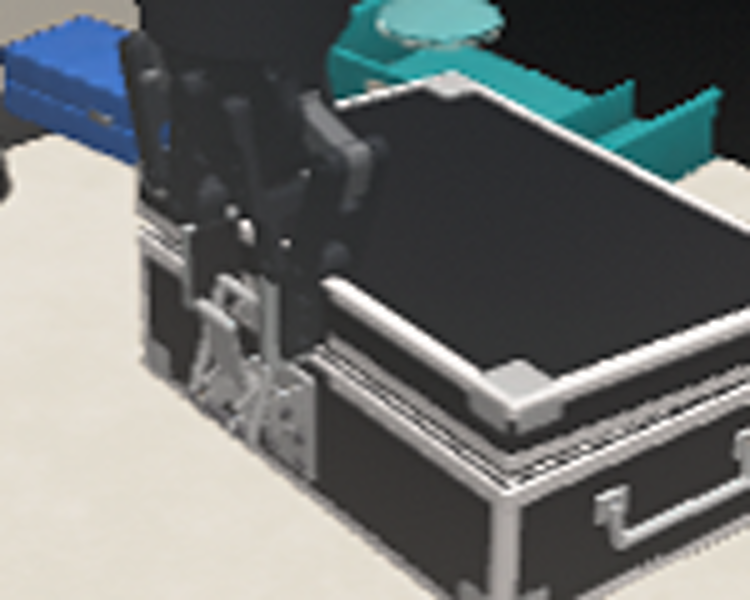

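```bash
cat >> h.py <<'E'
def bpos(out,z):
    g=np.load('g.npz'); d=(np.array([out,z])-g['b0'])/1000; return g['p0']+np.r_[-d[0]*ex,d[1]]
def where():
    g=np.load('g.npz'); d=r.read_state()['eef_pos']-g['p0']; return (g['b0']+1000*np.array([-d[:2]@ex,d[2]])).round(1)
E
python3 - <<'E'
from h import *
h=r.move_straight(bpos(13.6,98.6),speed=.04,max_force=8); st((h,where()))
r.hold(.2); st()
h=r.move_straight(bpos(13.6,86),speed=.015,max_force=6); st((h,where()))
r.hold(.1); st(where())
E
```

```text
(False, array([13.9, 98.5])) 11.1 p [0.5341 0.1006 0.107 ] F [-2.48 -2.61 -0.42] w 0.0424 gf 35.2
 11.3 p [0.5341 0.1006 0.107 ] F [-4.07 -2.82 -0.13] w 0.0423 gf 35.2
(True, array([13.9, 96.1])) 11.69 p [0.5342 0.1005 0.1046] F [-0.63 -0.55  4.09] w 0.0422 gf 35.5
[13.9 96.1] 11.79 p [0.5341 0.1005 0.1046] F [0.41 0.23 4.68] w 0.0423 gf 35.5
```

Run:
```python
from h import *
r.move_straight(bpos(13.9,98),speed=.04); st(where())
h=r.move_straight(bpos(10.5,97.5),speed=.03,max_force=8); st((h,where()))
h=r.move_straight(bpos(10.5,86),speed=.015,max_force=6); st((h,where()))
r.hold(.1); st(where())
```

```text
[14.1 97.9] 12.04 p [0.5339 0.1006 0.1064] F [-2.98 -1.45  1.74] w 0.0422 gf 35.1
(False, array([11.2, 97. ])) 12.31 p [0.5368 0.1005 0.1054] F [-4.67 -1.72 -0.46] w 0.0421 gf 35.4
(True, array([10.4, 90.9])) 12.82 p [0.5376 0.1003 0.0994] F [-0.1  -0.73  4.01] w 0.042 gf 35.7
[10.5 90.9] 12.93 p [0.5375 0.1003 0.0994] F [ 1.65 -0.73  3.85] w 0.0421 gf 35.7
```

Run:
```python
from h import *
z=90.9;o=where()[0]
for i in range(25):
    z-=.25; r.move_straight(bpos(o,z),speed=.02); r.hold(.06)
    f=np.mean([ (r.hold(.02),r.read_state()['contact_force'])[1] for _ in range(3)],0)
    print(round(z,2),f.round(1),where())
    if f[2]>11.5: break
r.hold(.5); st(where())
```

```text
90.65 [-2.1 -1.7  5.9] [10.3 90.9]
90.4 [-3.3 -1.7  6.5] [10.3 90.9]
90.15 [-3.4 -1.9  8.6] [10.4 90.8]
89.9 [-3.9 -1.8  9.9] [10.3 90.7]
89.65 [-4.3 -2.  11.1] [10.3 90.6]
89.4 [-5.  -2.3 11.6] [10.3 90.4]
[10.3 90.4] 15.57 p [0.5377 0.1004 0.0989] F [-4.69 -2.18 12.04] w 0.0414 gf 36.2
```

Run:
```python
from h import *
o=where()[0]
r.move_straight(bpos(o,90.2),speed=.02); st(where())
command_gripper(.064,25); st('open')
r.move_straight(r.read_state()['eef_pos']+[0,0,.07],speed=.15)
r.move_straight(r.read_state()['eef_pos']+[-.02,.17,0.02],speed=.25); command_gripper(0,30); st()
a,d=save('top','t3',(290,205,380,280),4.4); b,_=save('scene','s3',(290,225,365,300),5.3)
A=cv2.imread('pics/t3.png');B=cv2.imread('pics/s3.png');h=min(len(A),len(B))
cv2.imwrite('pics/m3.png',np.hstack([A[:h],B[:h]]));print(A.shape,B.shape)
for v in range(236,274,1):
    P=at_depth('top',332,v,d[v,332]);e=F-P[:2]
    print(v,'out',(1000*e@ex).round(0),'z',round(1000*P[2]),end=' | ')
```

```text
[10.3 90.6] 15.82 p [0.5377 0.1004 0.0991] F [-3.7  -2.39  7.18] w 0.0422 gf 35.7
open 16.17 p [0.5379 0.1006 0.0984] F [-0.64  0.49 -0.03] w 0.0642 gf 0.0
 18.25 p [0.5175 0.2705 0.1878] F [0.06 0.33 1.19] w -0.0001 gf 0.0
(330, 396, 3) (398, 398, 3)
236 out -1.0 z 108 | 237 out 0.0 z 103 | 238 out 2.0 z 105 | 239 out 4.0 z 103 | 240 out 6.0 z 105 | 241 out 8.0 z 104 | 242 out 9.0 z 97 | 243 out 9.0 z 88 | 244 out 11.0 z 86 | 245 out 13.0 z 86 | 246 out 16.0 z 93 | 247 out 18.0 z 96 | 248 out 19.0 z 91 | 249 out 21.0 z 92 | 250 out 19.0 z 63 | 251 out 21.0 z 66 | 252 out 23.0 z 64 | 253 out 24.0 z 60 | 254 out 27.0 z 63 | 255 out 28.0 z 62 | 256 out 31.0 z 64 | 257 out 32.0 z 63 | 258 out 35.0 z 65 | 259 out 37.0 z 67 | 260 out 39.0 z 65 | 261 out 41.0 z 69 | 262 out 44.0 z 75 | 263 out 46.0 z 75 | 264 out 49.0 z 81 | 265 out 50.0 z 81 | 266 out 53.0 z 85 | 267 out 55.0 z 90 | 268 out 57.0 z 91 | 269 out 59.0 z 88 | 270 out 50.0 z -2 | 271 out 52.0 z -5 | 272 out 54.0 z -4 | 273 out 57.0 z 5 |
```

View pics/m3.png

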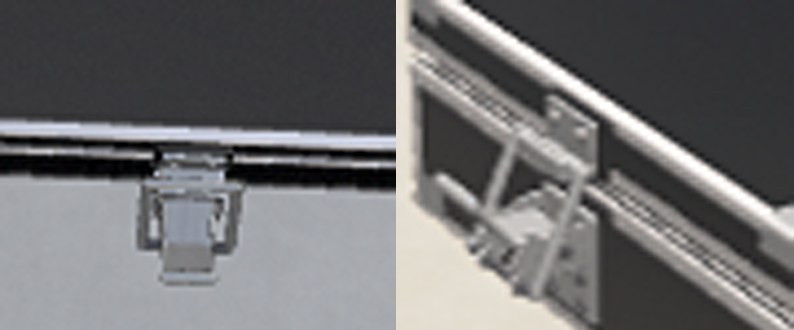

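Run:
```python
from h import *
d=np.load('pics/t3.npz')['d'];im=np.load('pics/t3.npz')['im']
for u in (324,325,326,329,332,336,340,341,342):
    print(u,[(lambda e,P:(int(round(1000*e@ex)),int(round(1000*P[2]))))(F-(P:=at_depth('top',u,v,d[v,u]))[:2],P) for v in range(239,256)])
for n,o,z in(('seat',12.4,91),('lip',19,94),('outside',24,90)):
    for l in(-.022,.022): print(n,l,px('top',C(o/1000,z/1000,l)).round(1),px('scene',C(o/1000,z/1000,l)).round(1))
show(im,'t3b',(315,232,350,262),11)
show(np.load('pics/s3.npz')['im'],'s3b',(300,235,335,265),11)
cv2.imwrite('pics/m4.png',np.hstack([cv2.imread('pics/t3b.png'),cv2.imread('pics/s3b.png')]))
```

```text
324 [(1, 85), (1, 69), (3, 70), (4, 69), (6, 65), (6, 58), (14, 91), (16, 90), (18, 89), (19, 87), (20, 79), (9, 1), (12, 2), (13, -4), (15, 0), (17, -2), (20, 0)]
325 [(5, 103), (6, 98), (6, 87), (4, 68), (6, 68), (8, 68), (14, 91), (17, 95), (18, 94), (13, 52), (16, 54), (18, 59), (21, 64), (23, 62), (25, 62), (25, 51), (20, 0)]
326 [(5, 104), (5, 97), (6, 91), (8, 88), (9, 84), (12, 89), (13, 87), (16, 90), (18, 93), (20, 95), (21, 90), (19, 65), (21, 65), (23, 66), (16, 2), (17, 0), (19, -2)]
329 [(5, 105), (7, 107), (8, 105), (10, 103), (9, 88), (11, 85), (13, 87), (16, 92), (18, 95), (19, 90), (22, 93), (18, 60), (20, 61), (23, 63), (24, 61), (27, 62), (29, 64)]
332 [(4, 103), (6, 105), (8, 104), (9, 97), (9, 88), (11, 86), (13, 86), (16, 93), (18, 96), (19, 91), (21, 92), (19, 63), (21, 66), (23, 64), (24, 60), (27, 63), (28, 62)]
336 [(4, 104), (6, 104), (8, 105), (8, 93), (9, 89), (11, 88), (13, 87), (16, 94), (17, 92), (19, 91), (22, 97), (18, 62), (21, 65), (22, 59), (24, 62), (26, 61), (28, 62)]
340 [(4, 107), (6, 105), (7, 104), (9, 100), (185, 1108), (10, 88), (12, 88), (15, 92), (17, 94), (19, 91), (21, 92), (22, 86), (19, 58), (22, 60), (23, 57), (16, -2), (18, -2)]
341 [(4, 104), (4, 97), (7, 103), (6, 86), (6, 71), (7, 68), (6, 51), (15, 94), (17, 94), (19, 95), (7, 4), (8, -2), (10, -2), (12, -1), (14, -1), (17, 2), (19, 2)]
342 [(3, 103), (5, 101), (6, 98), (3, 68), (5, 70), (1, 34), (1, 22), (14, 88), (17, 93), (19, 93), (19, 85), (21, 81), (22, 78), (24, 78), (26, 77), (28, 74), (29, 72)]
seat -0.022 [344.7 244.9] [327.5 257.1]
seat 0.022 [321.6 244.1] [313.9 247.7]
lip -0.022 [344.8 248.1] [324.6 256.8]
lip 0.022 [321.5 247.2] [311.  247.3]
outside -0.022 [344.6 251. ] [322.4 259.5]
outside 0.022 [321.4 250.2] [308.9 249.9]
```

View pics/m4.png

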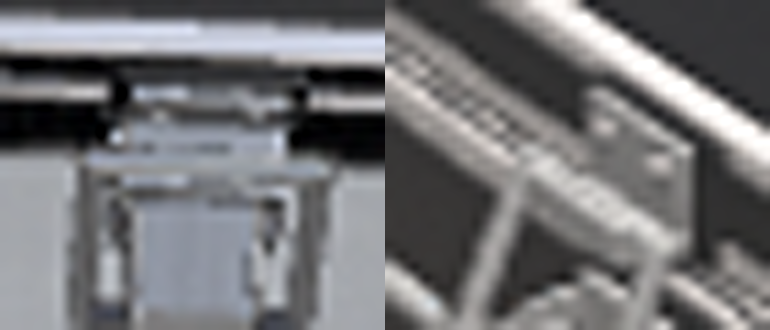

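The top view shows the bar against the inside of the lip: about 16 mm out, top at z≈94. The ledge is visible behind it and the lip edge is at 21 mm out. The lever end is about 56 mm out at z≈88, which matches the taut position. Next I'll press the lever round its arc.

Run:
```python
from h import *
def tip(a,off=7): 
    a=np.deg2rad(a); return T(C((19+47.4*np.cos(a)+off)/1000,(57+47.4*np.sin(a)+2.8)/1000),.025)
r.move_straight(T(C(.062,.16),.025),Q(),speed=.2); r.hold(.2); f0=st()['contact_force']
h=r.move_straight(T(C(.062,.100),.025),speed=.1,max_force=6); st(h)
if not h:
  peak=0
  for a in np.arange(46,-25,-3):
    h=r.move_straight(tip(a),speed=.03,max_force=10)
    f=r.read_state()['contact_force']-f0; peak=max(peak,np.linalg.norm(f))
    print(a,h,f.round(1),r.read_state()['eef_pos'][2].round(4)-.025)
    if h or np.linalg.norm(f)>19: print('STOP'); break
    if a<-8 and peak>4 and f[2]<.8: print('snapped?'); break
  st()
```

```text
19.55 p [0.4916 0.1035 0.1849] F [ 0.28 -0.88 -0.28] w 0.0002 gf 0.0
False 20.3 p [0.4919 0.1027 0.1254] F [0.12 0.23 0.27] w -0.0001 gf 0.0
46 False [-0.3  1.2 -0.2] 0.09390000000000001
43 False [-0.2  0.2  0.9] 0.09209999999999999
40 False [-0.9  0.6 -0.1] 0.09029999999999999
37 False [-0.7  1.3  2.6] 0.0885
34 False [-1.8  0.9  4.6] 0.0864
31 False [-1.6  1.1  5.3] 0.08429999999999999
28 False [-3.2  1.6  6.7] 0.0822
25 False [-3.5  1.5  6.8] 0.07999999999999999
22 False [-3.4  1.   6.5] 0.0776
19 False [-4.   0.6  6.3] 0.0753
16 False [-4.3  1.3  6.5] 0.0728
13 False [-4.3  1.8  6.5] 0.0703
10 False [-4.5  1.7  5.5] 0.0678
7 False [-5.1  1.5  5.8] 0.06520000000000001
4 False [-3.5  1.1  4.8] 0.0627
1 False [-1.5  1.4  3.3] 0.060500000000000005
-2 False [-2.1  0.9  2.8] 0.05809999999999999
-5 False [-1.3  0.4  1.3] 0.0555
-8 False [-0.8  1.3  1.1] 0.0531
-11 False [-0.7  1.   0.9] 0.050499999999999996
-14 False [-0.9  0.6  0.4] 0.0481
snapped?
 25.68 p [0.4815 0.103  0.0731] F [-0.62 -0.24  0.08] w 0.0001 gf 0.0
```

Run:
```python
from h import *
def tip(a,off=7): 
    a=np.deg2rad(a); return T(C((19+47.4*np.cos(a)+off)/1000,(57+47.4*np.sin(a)+2.8)/1000),.025)
for a in (-17,-20,-23,-26,-29):
    h=r.move_straight(tip(a),speed=.03,max_force=6); st((a,h))
    if h: break
r.move_straight(r.read_state()['eef_pos']+[-.02,0,.0],speed=.1)
r.move_straight(r.read_state()['eef_pos']+[0,0,.12],speed=.2)
r.move_straight(r.read_state()['eef_pos']+[0.02,.2,0.02],speed=.3);st()
a,d=save('top','t5',(310,225,355,270),8); save('scene','s5',(290,225,335,270),8)
cv2.imwrite('pics/m5.png',np.hstack([cv2.imread('pics/t5.png'),cv2.imread('pics/s5.png')]))
for u in (324,329,332,342):
    print(u,[(lambda e,P:(int(round(1000*e@ex)),int(round(1000*P[2]))))(F-(P:=at_depth('top',u,v,d[v,u]))[:2],P) for v in range(236,266)])
```

```text
(-17, False) 25.93 p [0.4822 0.103  0.0708] F [-0.33 -0.26 -0.15] w -0.0003 gf 0.0
(-20, False) 26.18 p [0.483  0.103  0.0684] F [-0.63 -0.12 -0.4 ] w -0.0004 gf 0.0
(-23, False) 26.43 p [0.4839 0.1029 0.0661] F [ 0.3  -0.11  0.51] w 0.0002 gf 0.0
(-26, False) 26.68 p [0.4849 0.1029 0.0639] F [ 0.77 -0.54 -0.23] w 0.0004 gf 0.0
(-29, False) 26.93 p [0.4861 0.1028 0.0617] F [0.01 0.44 0.94] w 0.0001 gf 0.0
 28.85 p [0.4854 0.3017 0.1999] F [-0.48 -0.53  0.12] w 0.0002 gf 0.0
324 [(-1, 101), (1, 102), (1, 92), (1, 82), (1, 74), (2, 65), (4, 68), (6, 66), (6, 57), (6, 43), (16, 90), (17, 86), (9, 23), (7, 2), (15, 36), (17, 39), (14, 2), (15, 0), (17, -1), (20, 1), (21, -2), (24, -2), (26, -2), (28, -2), (30, 3), (32, -1), (34, -1), (36, -2), (38, -4), (40, 1)]
329 [(-2, 102), (0, 100), (2, 99), (4, 102), (6, 104), (8, 101), (9, 97), (11, 95), (10, 81), (12, 83), (15, 90), (17, 88), (19, 85), (21, 90), (22, 82), (20, 59), (22, 61), (24, 60), (26, 58), (28, 55), (29, 51), (30, 47), (32, 47), (33, 41), (36, 42), (37, 37), (39, 40), (41, 38), (43, 41), (45, 41)]
332 [(-2, 102), (0, 102), (1, 97), (3, 99), (5, 97), (7, 99), (9, 98), (9, 85), (11, 86), (12, 84), (15, 91), (16, 86), (19, 87), (22, 93), (22, 86), (19, 56), (22, 58), (24, 62), (26, 59), (28, 59), (29, 53), (30, 50), (32, 45), (34, 44), (35, 41), (37, 39), (38, 36), (41, 36), (43, 40), (45, 39)]
342 [(-3, 101), (-1, 98), (1, 102), (3, 102), (5, 102), (6, 95), (3, 68), (5, 68), (1, 35), (1, 22), (14, 88), (16, 90), (18, 85), (18, 78), (18, 64), (19, 58), (20, 49), (14, -1), (15, -5), (18, 1), (20, 0), (22, -4), (24, -2), (27, 2), (28, -2), (31, -1), (33, -1), (34, -5), (37, -1), (39, -4)]
```

View pics/m5.png

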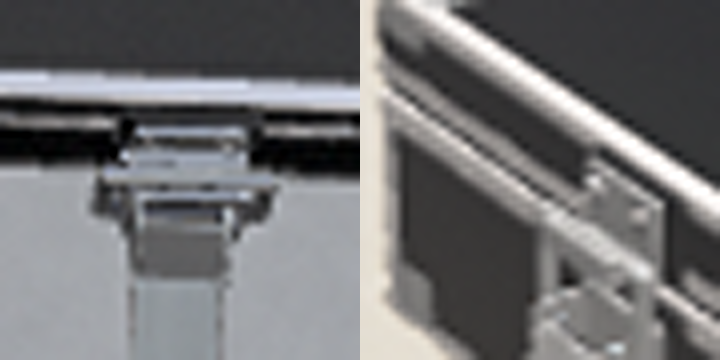

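The lever is down, the loop is upright behind the lip, and the lid has come down about 4 mm. One check of the lever end's height before handing in.

Run:
```python
from h import *
d=np.load('pics/t5.npz')['d']
E=[]
for v in range(264,276):
    q=[]
    for u in range(328,336):
        P=at_depth('top',u,v,d[v,u]); q.append((1000*(F-P[:2])@ex,1000*P[2]))
    print(v,np.median(q,0).round(1),end=' | ')
P=[at_depth('top',u,v,d[v,u])[2] for u in range(290,320) for v in range(225,232)];print('lid top',np.median(P))
```

```text
264 [42.9 38. ] | 265 [44.7 36.8] | 266 [46.5 36.1] | 267 [48.5 35.9] | 268 [50.4 35.6] | 269 [52.4 34.5] | 270 [54.3 33.8] | 271 [56.3 33.2] | 272 [58.2 32. ] | 273 [60.2 32.5] | 274 [62.  31.6] | 275 [60.5 -0.3] | lid top 0.10216044389410939
```

```bash
python3 -c "
from h import *
print(r.finish_job())"
```

```text
the job is handed in; nothing more can be done
None
```

I closed the lid, bedded the loop behind the keeper's lip with a 12 N pull, pressed the lever home and handed the job in at about 29 s; the pictures show it latched, but no verdict was returned and the final clamping force was not measured.

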